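# Lengthen the rolling-pin rack by one hole and lay the pin in it

## Task

The rolling pin is too long for its rack: squeeze the rack's brass snap button flush, draw the green tube out just until the button snaps fully out through the very next hole, without dragging the tube hard against the button, and let go. Then lay the rolling pin gently in the two white cradles without knocking the sauce dish or the canister about.

Things in the scene. Friction and masses are not known exactly. Their poses are not given: they have to be found in the camera images.
- rack: rolling-pin rack, fixed. Origin on the table under the tube; y along the tube (the green tube draws out to +y), x to the side the brass button faces, z up. Dark foot plate 70 wide, 10 high, y -160 to +90 mm. Green outer tube 34 mm square, axis 48 mm up at x = 0, y -92 to +136 mm as found, 13 mm square holes in its +x face, fixed steel tube inside. White cradles at both ends, 115 mm high.
- sleeve (a joint): draw-out of green tube and sliding cradle (m), about 0 as found (button in its first hole), grows along rack +y to 85 mm. The next hole meets the button at 29 to 44 mm (differs from rack to rack), the one after it 32 mm later. Rubs with 3 N; leaving the first hole with the button flush takes 10 to 15 N. With the button out it is locked (about 1 mm play); over 15 N against it then is too hard.
- snap (a joint): press-in of the brass button (m): 0 = fully out, 6 mm proud of the green tube; 6 mm = flush; 9 mm = under the tube wall. Spring 2.5 N at 0, 5 N at flush. The button stays put along the rack; once flush, drawing the tube slides the wall over its 45 degree nose, and it springs out in the next hole by itself. Pressed in less than 5 mm it locks the tube.
- snap_base (a point): where the button's axis leaves the green tube's +x face, fixed on the rack: x +17, y +5, z 48 mm in its frame. The button is a brass stud 11 mm across with a coned nose. The tube can be pinched here from above across its x (34 mm, 40 mm with the button out): one finger on the button, the other on the plain side. A pinch of 20 to 25 N holds it flush and moves the tube.
- cradle_fixed (a point): centre of the inner face of the fixed white cradle's end wall, at the height (96 mm) of a seated pin's axis; x 0, y -132.5 mm in the rack's frame. The cradle is a V trough (45 degree sides, 62 mm wide at the top, 40 mm long) that reaches from this wall towards the other cradle.
- cradle_slide (a point): the same point on the sliding white cradle at the end of the green tube: 265 mm from cradle_fixed as found; moves with the tube.
- pin: wooden rolling pin, loose, lying on the table: a plain round rod 40 mm thick and 280 mm long with two thin dark rings, 0.2 to 0.35 kg. Origin at its centre, its y axis along its length.
- dish: white ceramic sauce dish 96 mm across, 24 high; bystander, origin under its centre.
- canister: blue plastic canister with white snap lid, 110 mm across, 121 high; bystander, origin under its centre.

How it is judged (in metres and radians):
On the way:
1. the button has snapped out of the next hole (value of joint sleeve between 0.025 and 0.048 m and value of joint snap below 0.002 m), for 0.3 s.
At the end, for the whole second after the job is handed in: The green tube is drawn out 25 to 48 mm with the button fully out (under 2 mm pressed) in the next hole; the pin rests in both cradles, its centre within 8 mm of the tube's mid-plane and 89 to 103 mm high, along the rack within 0.06 rad, at rest, released (all of step 1 and x of pin in the frame of rack between -0.008 and 0.008 m and z of pin in the frame of rack between 0.089 and 0.103 m and angle between the y axis of pin and the y axis of rack, either way round below 0.06 rad and linear speed of pin below 0.02 m/s); the robot touches nothing.
It fails at once if the tube is dragged against its button with more than 25 N (contact force between snap and sleeve above 25 N).
It fails at once if the tube is dragged on against the snapped-out button with more than 15 N (value of joint sleeve above 0.025 m and value of joint snap below 0.003 m and contact force between snap and sleeve above 15 N).
It fails at once if the pin is dropped or pressed on the rack with more than 40 N (contact force between pin and rack above 40 N).
It fails at once if the sauce dish or the canister is moved more than 30 mm (distance of any of dish, canister from where it was at the start of the episode above 0.03 m).
It also fails if it takes over 67 s, if anything falls off the work surface, if the arm or the gripper's body presses on something with over 40 N, if the wrist force passes 120 N, or if a joint passes its speed limit or range.

## Robot

A 6-joint arm with a two-finger parallel gripper is mounted at the origin on the work surface. World frame = base frame: x ahead of the robot, y to its left, z up, the work surface at z = 0. Lengths are in mm, angles in rad, forces in N, time in s.
With the tool pointing down it reaches from about 350 to 975 mm from the base axis. Payload 7.1 kg.
Tool frame: the origin (TCP) lies midway between the tips of the shut fingers; the grasp point (between the pads) lies pinch_z behind it (pinch_z is the distance from the TCP to the grasp point, in mm); z points along the fingers, y is the line along which they close (so a half turn about z gives the same grasp; the last joint's range is limited). The gripper opens to 88 mm and grips with 3 to 60 N. Pads are 20 mm wide; open, the fingers measure 115 mm over their backs; the gripper's body (75 mm by 178 mm) begins 61 mm behind the grasp point.
Start: joints at [1.33, 0.423, 1.63, -0, 1.089, -0.019], TCP at [137.46, 609.68, 222.675] pointing down, gripper open.
Joint ranges: [-3, 3], [-0.9, 2.11], [0.09, 2.58], [-1.31, 4.45], [0.11, 2.69], [-2.54, 2.54]. Speed limits (rad/s): [2.39, 2.39, 3.01, 3.14, 3.14, 3.14].

## Interface

Orientations are given as a rotation vector (axis times angle).
In Python, from workcell import get_obs, get_image, close_job, pinch_z gives the robot as it stands.
- The arm moves only by the tool jog_arm, never from a script. Its argument "commands" is a list of rows, each a list of 3 entries, a list of its own where there are three numbers: the gripper command: -1 is shut, 1 is fully open, values between are in proportion, then the shift along the tool's x, y, z as a fraction of full scale, then the turn, a rotation vector about the tool's x, y, z as a fraction of full scale. In form: [[gripper, [tx, ty, tz], [rx, ry, rz]], ...]. A call has 1 to 10 rows; each row shifts and turns the commanded pose from where the row before left it, along the tool's axes as they then stand; what a row does not reach is not made up. Full scale, the value 1, is 0.1 m for a shift and 45 degrees for a turn. A row lasts 1/10 s, in which the tool goes at most 50 mm and 8.59 degrees, less where a joint would pass 70% of its speed; a pose out of reach is approached as far as the arm can. A call with a number of a shift or a turn outside -1 to 1 is refused whole. A call with a gripper value outside its range is refused whole. The fingers move at their own pace and stop on an object; the grip force is fixed at half the most. Time passes only in rows, so rows that do not move let the fingers close. It gives the time, the measured TCP pose, the force, the opening and the grip force at its end, in the units of the state.
- get_obs(): the state, without advancing time (a new reading comes with each control period).
- get_image(name): name is "scene" or "top" or "wrist"; returns a dict with "image" (384x512x3 uint8, blue, green, red), "z_map" (384x512 float32, mm along the optical axis (not along the pixel's ray), 0 where there is no reading), "intrinsics" (3x3 intrinsics, pixels), "eye" and "orientation" of the camera in the world; the wrist camera has in their place "mount" (4x4, takes a point from camera to tool coordinates, whose origin is the TCP and whose axes are the flange's). Camera axes: x right, y down, z forward; pixel columns grow to the right and rows downward; lengths in mm; the calibration is good to about 2 mm. A picture is of the moment at which its call begins: read the wrist's pose just before it.
- close_job(): hands the job in; it is judged then, once.
The state is a dict: "t": time; "qpos": joint angles; "qvel": joint speeds; "joint_torque": joint torques, N m; "ee_pos": TCP position; "orientation": TCP orientation; "ft_force": force on the tool from outside, world axes, zero at the start; "moment": the same for the moment, N m; "width": finger opening in mm; "grasp_force": force on a finger pad.
Only numpy, scipy, OpenCV 4.12 (cv2) and the standard library are available. Lean on these libraries where they do the work, as an engineer would, in place of code of your own. Each camera call takes 0.05 s, during which the arm holds its last target. There are 200 camera calls.

## Working session

There is one attempt and no reset: what is moved stays moved. The work goes in short steps, Python scripts to look and compute and a tool call to move; the robot and the scene stay as the last step left them, time stands still between calls to the robot, and variables do not carry over. Pictures are saved under pics/ and viewed, at most 10 in all, crops included, and the job is handed in when it is done.

Besides the shell and the picture viewer there is one more tool, called after "Emit:" in YAML: its name, and indented under it one key for each argument. jog_arm: Moves the arm, as the interface text tells. Its arguments: {"type":"object","properties":{"commands":{"type":"array","items":{"type":"array"}}},"required":["commands"]}

```bash
mkdir -p pics; ls; cat > h.py <<'E'
import numpy as np, cv2
from scipy.spatial.transform import Rotation as R
from workcell import get_obs, get_image, close_job, pinch_z
def cloud(name):
    o=get_obs(); d=get_image(name); K=d["intrinsics"]; z=d["z_map"]
    v,u=np.mgrid[:z.shape[0],:z.shape[1]]
    P=np.stack([(u-K[0][2])/K[0][0]*z,(v-K[1][2])/K[1][1]*z,z],-1)
    if "mount" in d:
        M=np.array(d["mount"]); P=P@M[:3,:3].T+M[:3,3]
        P=P@R.from_rotvec(o["orientation"]).as_matrix().T+o["ee_pos"]
    else:
        q=np.array(d["orientation"]); Rm=q if q.shape==(3,3) else R.from_rotvec(q).as_matrix()
        P=P@Rm.T+np.array(d["eye"])
    P[z==0]=np.nan
    return d,P
E
python3 - <<'E'
from h import *
print(get_obs(), pinch_z)
for n in("top","scene"):
    d,P=cloud(n); np.save(n+".npy",P); cv2.imwrite(n+".png",d["image"]); print(n,d["eye"],d["orientation"],np.nanmin(P,(0,1)),np.nanmax(P,(0,1)))
    cv2.imwrite("pics/%s.png"%n,cv2.resize(d["image"],(800,600)))
E
```

```text
pics
{'t': 0.0, 'qpos': array([ 1.33002025e+00,  4.23812927e-01,  1.63071374e+00,  8.53418241e-06,
        1.08857952e+00, -1.89970214e-02]), 'qvel': array([ 5.69675100e-04, -2.35002097e-03, -1.22286135e-03, -1.59873757e-03,
       -2.07976750e-05,  9.39755512e-04]), 'joint_torque': array([ 7.57975831e-04, -5.44636595e+01, -2.73660654e+01,  6.43973169e-02,
        2.30050675e-02, -8.55357939e-05]), 'ee_pos': array([137.31446206, 609.15004316, 221.90979297]), 'orientation': array([-3.47639783e-01, -3.12209331e+00,  2.35574507e-03]), 'ft_force': array([ 0.04120712,  0.80313712, -0.78019871]), 'moment': array([-0.01983419,  0.00178119,  0.00307682]), 'grasp_force': 0.0, 'width': 88.1838721735934} 18.700000000000003
top [ 379.07332822 -102.19126034  957.28258083] [-2.09736705  2.13114749 -0.1887051 ] [  116.20737425 -1306.515396    -766.66368229] [1709.03906932 1203.48390271  220.25554926]
scene [1184.20439601 -158.4000956   848.59714105] [-1.90754574 -1.71879186  0.63201883] [ -835.25031646 -1452.14965874  -764.22718904] [1009.51625277 1264.21611301  277.17010529]
```

View pics/top.png

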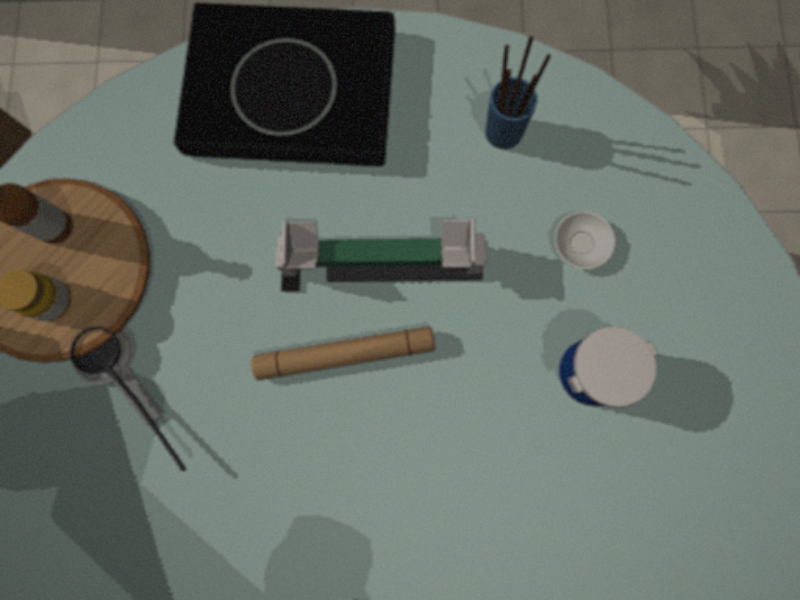

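View pics/scene.png

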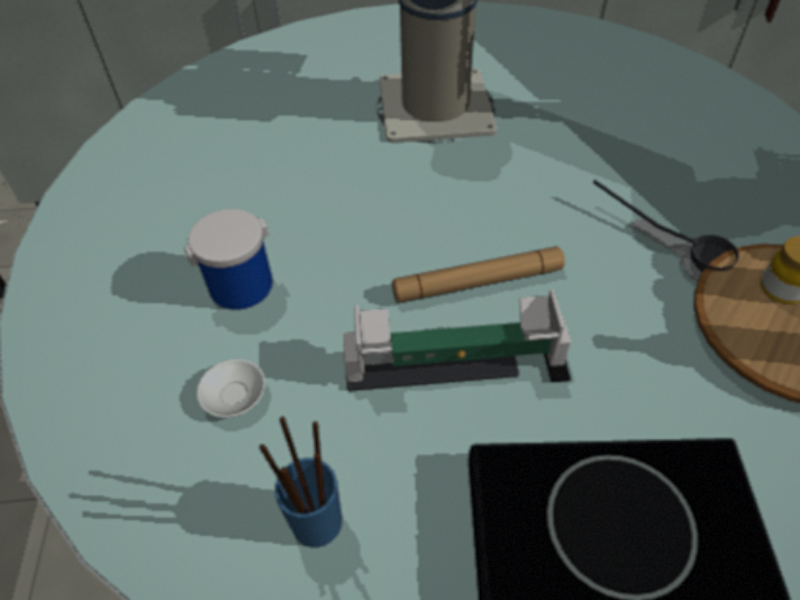

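The top view (800x600 pixels) shows the rack with its tube from (318,250) to (440,250), the fixed cradle at about (460,245) and the sliding one at about (300,245). The pin runs from (262,366) to (425,340), the dish is at (585,240) and the canister at (613,366). The scene view shows the brass button at about (461,353) on the far (+x) face, and the next holes at (429,356) and (406,357). So the rack's +y is roughly world +y.

```bash
python3 - <<'E'
from h import *
def line(Q):
    c=Q.mean(0); w=np.linalg.svd(Q-c,full_matrices=False)[2][0]; w=w*np.sign(w[1]); return c,w,np.degrees(np.arctan2(-w[0],w[1]))
for n in("top","scene"):
    P=np.load(n+".npy"); im=cv2.imread(n+".png").astype(int); b,g,r=im[...,0],im[...,1],im[...,2]
    print(n)
    roi=(P[...,0]>250)&(P[...,0]<800)&(abs(P[...,1])<350)&(P[...,2]<200)
    hsv=cv2.cvtColor(im.astype(np.uint8),cv2.COLOR_BGR2HSV)
    gm=roi&(hsv[...,0]>60)&(hsv[...,0]<90)&(hsv[...,1]>100)&(P[...,2]>55)
    Q=P[gm]; print("green",len(Q),np.median(Q[:,2])); 
    Q=Q[abs(Q[:,2]-np.median(Q[:,2]))<6]; c,w,a=line(Q[:,:2]); s=(Q[:,:2]-c)@w; t=(Q[:,:2]-c)@[w[1],-w[0]]
    print(c,a,np.percentile(s,[1,99]),np.percentile(t,[1,50,99]))
    wm=roi&(P[...,2]>85)&(P[...,0]>430)&(hsv[...,1]<60)
    Q=P[wm]; Q=Q[(abs((Q[:,:2]-c)@w)<230)&(abs((Q[:,:2]-c)@[w[1],-w[0]])<60)]
    s=(Q[:,:2]-c)@w
    T=Q[Q[:,2]>108]; st=(T[:,:2]-c)@w; tt=(T[:,:2]-c)@[w[1],-w[0]]
    for sg in(1,-1):
        k=st*sg>0; print("walltop",k.sum(),np.percentile(st[k],[1,10,50,90,99]),np.percentile(tt[k],[2,50,98]),T[k].mean(0))
    pm=roi&(hsv[...,0]>5)&(hsv[...,0]<25)&(hsv[...,1]>70)&(P[...,0]<480)&(P[...,2]>8)&(abs(P[...,1])<260)
    Q=P[pm]; c,w,a=line(Q[:,:2]); s=(Q[:,:2]-c)@w; t=(Q[:,:2]-c)@[w[1],-w[0]]
    top=Q[Q[:,2]>np.percentile(Q[:,2],80)]
    print("pin",len(Q),c,a,np.percentile(s,[0,1,99,100]),np.percentile(t,[1,99]),Q[:,2].max(),top.mean(0),"mid",c+w*(s.min()+s.max())/2)
P=np.load("scene.npy"); im=cv2.imread("scene.png")
for u,v in[(461,353.5),(429,356),(406,357)]:
    print(P[round(v*.64),round(u*.64)])
cv2.imwrite("pics/c.png",cv2.resize(im[180:260,210:380],None,fx=4.6,fy=4.6,interpolation=cv2.INTER_CUBIC))
P=np.load("top.npy")
for u,v in[(585,240),(613,366)]: print(P[round(v*.64),round(u*.64)])
E
```

```text
top
green 662 65.55239482764597
[630.38174798 -54.27576939] -0.3091092755470009 [-82.41825659  93.48998118] [-16.16735834  -0.17741269  15.56969578]
walltop 87 [138.04795696 138.66366179 140.42813976 143.08006324 143.77568478] [-31.13864459   1.59361203  30.87143052] [632.36572442  86.47732189 114.45075381]
walltop 83 [-132.69823331 -132.02706017 -129.45018131 -127.19756058 -126.56264607] [-31.49443474  -1.93725431  30.29328157] [ 628.62502093 -183.66568444  114.86021251]
pin 892 [466.96848748  60.24250493] 4.325648268361066 [-164.34932415 -142.90435269   84.05324456   86.1532493 ] [-15.37606283  16.02589396] 44.29034016566641 [470.06999072  75.93926932  41.1980203 ] mid [469.9174611   21.25583945]
scene
green 1169 63.713499191418464
[634.11044087 -47.00061243] -1.2376618833932211 [-90.41722566 102.20428062] [-17.7663685    0.73263769  15.07819845]
walltop 87 [130.25831739 130.84018932 132.731175   135.76139764 137.02171097] [-35.82927121  -2.50876868  27.75736235] [634.15475106  86.08360214 112.78484843]
walltop 80 [-140.29777807 -139.76948463 -137.32676019 -134.88949263 -134.39091501] [-32.08329463   2.23236588  31.74216858] [ 632.24138504 -184.27163124  113.35613126]
pin 353 [471.52563215  89.65307319] 2.6539956577150035 [-120.82331431 -109.22001433   56.47446445   57.50300068] [-14.4049771    9.68965532] 43.7720954655465 [471.18529919  74.73933376  39.80482243] mid [472.9916367   58.02687582]
[651.23532079 -44.41090746  52.02045486]
[642.72002168 -87.24747657  38.55792595]
[ 642.10142562 -120.48720658   42.97982763]
[ 657.14827467 -375.47117959    6.04986437]
[ 446.8925164  -368.69688461  119.58376769]
```

View pics/c.png

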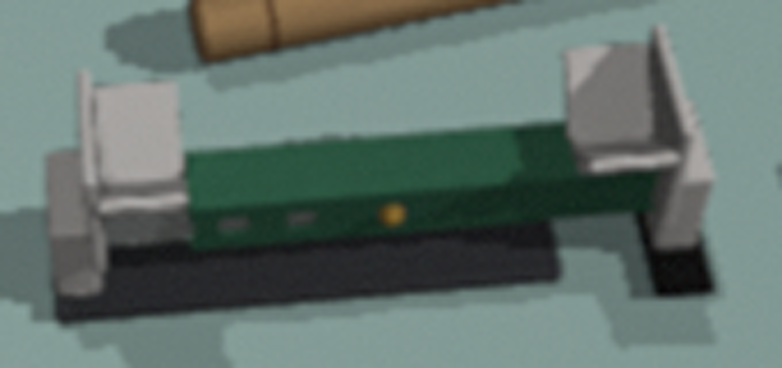

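The enlarged crop shows the button at (392,214), the next hole at (301,216) and the one after at (232,224). That puts the next hole about 41 mm away. The wall spacing checks out at 264.7 mm. The rack origin is near (631,-48.8), with yaw about -0.6°. First I turn the tool by 78°.

Emit:
jog_arm:
  commands:
    - [1,[0,0,0],[0,0,0.173]]
    - [1,[0,0,0],[0,0,0.173]]
    - [1,[0,0,0],[0,0,0.173]]
    - [1,[0,0,0],[0,0,0.173]]
    - [1,[0,0,0],[0,0,0.173]]
    - [1,[0,0,0],[0,0,0.173]]
    - [1,[0,0,0],[0,0,0.173]]
    - [1,[0,0,0],[0,0,0.173]]
    - [1,[0,0,0],[0,0,0.173]]
    - [1,[0,0,0],[0,0,0.173]]

```text
t: 1.1
ee_pos: [137.4, 609.4, 222.2]
orientation: [2.238, 2.204, -0.001]
ft_force: [0.4, 0.1, -0.2]
width: 87.6
grasp_force: 0.0
```

Emit:
jog_arm:
  commands:
    - [1,[-0.33,0.245,0],[0,0,0]]
    - [1,[-0.33,0.245,0],[0,0,0]]
    - [1,[-0.33,0.245,0],[0,0,0]]
    - [1,[-0.33,0.245,0],[0,0,0]]
    - [1,[-0.33,0.245,0],[0,0,0]]
    - [1,[-0.33,0.245,0],[0,0,0]]
    - [1,[-0.33,0.245,0],[0,0,0]]
    - [1,[-0.33,0.245,0],[0,0,0]]
    - [1,[-0.33,0.245,0],[0,0,0]]
    - [1,[-0.33,0.245,0],[0,0,0]]

```text
t: 2.1
ee_pos: [379.8, 275.8, 222.6]
orientation: [-2.232, -2.211, 0.0]
ft_force: [0.4, 0.4, -0.1]
width: 87.7
grasp_force: 0.0
```

Emit:
jog_arm:
  commands:
    - [1,[-0.33,0.245,0],[0,0,0]]
    - [1,[-0.33,0.245,0],[0,0,0]]
    - [1,[-0.33,0.245,0],[0,0,0]]
    - [1,[-0.33,0.245,0],[0,0,0]]
    - [1,[-0.33,0.245,0],[0,0,0]]
    - [1,[-0.33,0.245,0],[0,0,0]]
    - [1,[-0.33,0.245,0],[0,0,0]]
    - [1,[-0.33,0.245,0],[0,0,0]]
    - [1,[0,0,0],[0,0,0]]
    - [1,[0,0,0],[0,0,0]]

```text
t: 3.1
ee_pos: [572.3, 10.8, 222.0]
orientation: [-2.234, -2.208, 0.001]
ft_force: [-0.5, -0.5, 0.2]
width: 88.0
grasp_force: 0.0
```

Emit:
jog_arm:
  commands:
    - [1,[-0.28,0.29,0],[0,0,0]]
    - [1,[-0.28,0.29,0],[0,0,0]]
    - [1,[0,0,0],[0,0,0]]
    - [1,[0,0,0],[0,0,0]]

```text
t: 3.5
ee_pos: [629.2, -44.2, 222.1]
orientation: [-2.231, -2.21, 0.001]
ft_force: [0.2, -0.4, -1.7]
width: 87.7
grasp_force: 0.0
```

```bash
python3 - <<'E'
from h import *
d,P=cloud("wrist"); o=get_obs(); print(o["ee_pos"],o["orientation"]); np.save("w.npy",P); cv2.imwrite("w.png",d["image"]); print(np.round(d["mount"],2))
cv2.imwrite("pics/w.png",cv2.resize(d["image"],(800,600)))
hsv=cv2.cvtColor(d["image"],cv2.COLOR_BGR2HSV)
gm=(hsv[...,0]>60)&(hsv[...,0]<90)&(hsv[...,1]>100)&(abs(P[...,2]-65)<5)
Q=P[gm]; print(len(Q),np.median(Q[:,2]))
for y in range(-120,60,20):
    q=Q[abs(Q[:,1]-y)<8]
    if len(q)>20: print(y,np.percentile(q[:,0],[2,98]),np.percentile(q[:,0],[2,98]).mean())
E
```

```text
[628.77654563 -43.8010172  222.15951098] [-2.23016744e+00 -2.21027768e+00  1.52707114e-03]
[[ 0.0000e+00 -9.7000e-01 -2.5000e-01  6.8250e+01]
 [ 1.0000e+00  0.0000e+00  0.0000e+00 -3.0000e-02]
 [-0.0000e+00 -2.5000e-01  9.7000e-01 -1.6206e+02]
 [ 0.0000e+00  0.0000e+00  0.0000e+00  1.0000e+00]]
5046 64.92036469292609
-120 [613.93907983 646.28812759] 630.1136037050992
-100 [614.33048477 646.20164688] 630.2660658261495
-80 [613.54637858 646.09339535] 629.8198869651726
-60 [613.97598272 647.12381984] 630.549901276017
-40 [614.35873993 646.9843273 ] 630.6715336133186
-20 [614.72713562 646.85870677] 630.7929211921161
0 [614.03951286 646.75726429] 630.3983885752447
20 [614.53499026 646.71389115] 630.6244407041227
40 [614.84693466 646.65835595] 630.7526453066796
```

View pics/w.png

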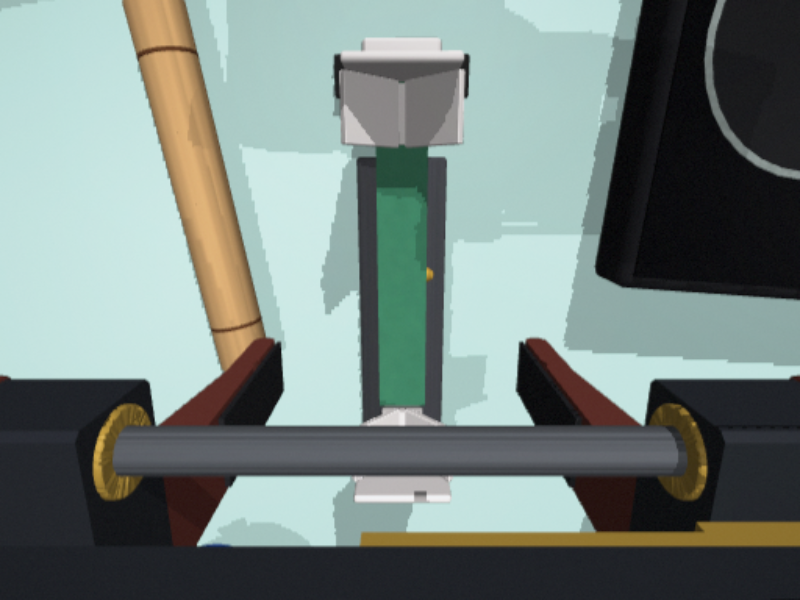

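The wrist view shows the brass button at (429,273), with the green tube (x 376–427) centred between the fingers. I'll get the button's y from this depth image.

```bash
python3 - <<'E'
from h import *
P=np.load("w.npy"); im=cv2.imread("w.png"); hsv=cv2.cvtColor(im,cv2.COLOR_BGR2HSV)
m=np.zeros(hsv.shape[:2],bool); m[165:185,268:282]=1
m&=(hsv[...,0]<30)&(hsv[...,1]>120)
Q=P[m]; print(len(Q),Q.mean(0),Q.min(0),Q.max(0))
for n,z in(("fixed",None),):
    k=(P[...,2]>111)&(P[...,2]<119)&(abs(P[...,0]-630)<40); Q=P[k]; q=Q[Q[:,1]>0]; print("slide wall top",np.percentile(q[:,1],[2,50,98]),np.percentile(q[:,0],[1,99])); q=Q[Q[:,1]<0]; print(np.percentile(q[:,1],[2,50,98]) if len(q) else 0)
E
```

```text
31 [650.43904614 -43.28687762  50.54050042] [648.6988637  -55.34115832   9.56518743] [655.10288294 -38.43992427  54.60085724]
slide wall top [83.88293073 86.43717175 89.77565321] [599.31157912 662.91169795]
[-185.36921332 -182.2845947  -180.34624735]
```

Emit:
jog_arm:
  commands:
    - [1,[0,0.015,0.3],[0,0,0]]
    - [1,[0,0,0.4],[0,0,0]]
    - [1,[0,0,0.4],[0,0,0]]
    - [1,[0,0,0.2],[0,0,0]]
    - [1,[0,0,0],[0,0,0]]
    - [1,[0,0,0],[0,0,0]]

```text
t: 4.15
ee_pos: [631.1, -44.0, 93.2]
orientation: [-2.23, -2.212, 0.0]
ft_force: [0.5, 0.2, 0.1]
width: 87.9
grasp_force: 0.0
```

Emit:
jog_arm:
  commands:
    - [1,[0.005,0,0.4],[0,0,0]]
    - [1,[0,0,0.24],[0,0,0]]
    - [1,[0,0,0],[0,0,0]]
    - [0.1,[0,0,0],[0,0,0]]
    - [0.1,[0,0,0],[0,0,0]]

```text
t: 4.65
ee_pos: [633.2, -44.6, 31.1]
orientation: [2.23, 2.209, 0.004]
ft_force: [-0.2, 0.1, -0.0]
width: 75.3
grasp_force: 0.0
```

Emit:
jog_arm:
  commands:
    - [-0.1,[0,0,0],[0,0,0]]
    - [-0.2,[0,0,0],[0,0,0]]
    - [-0.25,[0,0,0],[0,0,0]]
    - [-0.27,[0,0,0],[0,0,0]]
    - [-0.27,[0,0,0],[0,0,0]]

```text
t: 5.15
ee_pos: [631.3, -44.7, 29.0]
orientation: [-2.232, -2.21, 0.001]
ft_force: [-9.0, -0.5, 11.2]
width: 35.8
grasp_force: 8.6
```

Emit:
jog_arm:
  commands:
    - [-0.35,[0,0,0],[0,0,0]]
    - [-0.4,[0,0,0],[0,0,0]]
    - [-0.4,[0,0,0],[0,0,0]]
    - [-0.4,[0,0,0],[0,0,0]]

```text
t: 5.55
ee_pos: [630.5, -44.7, 28.9]
orientation: [-2.231, -2.21, 0.003]
ft_force: [-3.5, 0.0, 6.2]
width: 33.6
grasp_force: 30.0
```

Emit:
jog_arm:
  commands:
    - [-0.4,[0.01,0,0],[0,0,0]]
    - [-0.4,[0.01,0,0],[0,0,0]]
    - [-0.4,[0.01,0,0],[0,0,0]]
    - [-0.4,[0.01,0,0],[0,0,0]]

```text
t: 5.95
ee_pos: [630.5, -41.9, 28.9]
orientation: [-2.231, -2.21, 0.004]
ft_force: [-5.1, -6.9, 7.4]
width: 33.6
grasp_force: 30.0
```

Emit:
jog_arm:
  commands:
    - [-0.4,[0.01,0,0],[0,0,0]]
    - [-0.4,[0.01,0,0],[0,0,0]]
    - [-0.4,[0.01,0,0],[0,0,0]]
    - [-0.4,[0.01,0,0],[0,0,0]]

```text
t: 6.35
ee_pos: [630.5, -39.6, 28.9]
orientation: [2.231, 2.211, -0.006]
ft_force: [-4.9, -15.7, 6.4]
width: 34.1
grasp_force: 30.0
```

```bash
cat >> h.py <<'E'
def wall():
    d,P=cloud("wrist"); k=(P[...,2]>108)&(P[...,2]<122)&(abs(P[...,0]-630)<40)&(P[...,1]>0); q=P[k][:,1]
    o=get_obs(); print("wall",k.sum(),np.percentile(q,[2,50,98]) if k.sum() else 0,"ee",o["ee_pos"],"F",o["ft_force"],o["width"])
    return d,P
E
python3 - <<'E'
from h import *
d,P=wall(); cv2.imwrite("pics/w2.png",cv2.resize(d["image"],(800,600)))
E
```

```text
wall 0 0 ee [630.49649454 -39.39156184  28.93878075] F [ -5.43557438 -13.92670887   6.97661373] 33.81728346033959
```

View pics/w2.png

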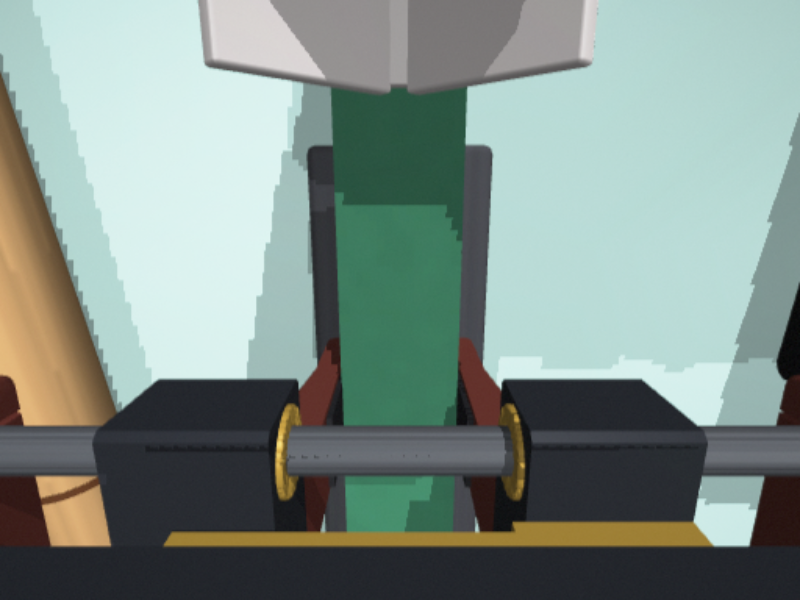

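The wrist view shows the near edge of the sliding cradle's trough along rows 60–90. I'll use that edge as the tube gauge.

```bash
cat >> h.py <<'E'
def edge(P): # near end of the sliding trough, world y
    k=(P[...,2]>98)&(P[...,2]<119)&(abs(abs(P[...,0]-631)-23)<8)&(P[...,1]>20)&(P[...,1]<120)
    q=P[k]; return k.sum(),np.round(np.percentile(q[:,1],[0,1,3,6]),1),q[:,2].mean()
def gauge():
    o=get_obs(); d,P=cloud("wrist"); print(edge(P),"ee",np.round(o["ee_pos"],1),"F",np.round(o["ft_force"],1),o["width"])
E
python3 - <<'E'
from h import *
print(edge(np.load("w.npy"))); gauge()
E
```

```text
(np.int64(572), array([44.3, 46.8, 51.1, 57.6]), np.float64(109.41684921770805))
(np.int64(422), array([48.9, 49. , 49.4, 49.8]), np.float64(98.81645068485443)) ee [630.5 -39.4  28.9] F [ -5.4 -13.9   7. ] 33.81728346033959
```

The tube has come out about 5 mm along with the gripper, and the button is being pushed under the tube wall. I carry on gently.

Emit:
jog_arm:
  commands:
    - [-0.4,[0.01,0,0],[0,0,0]]
    - [-0.4,[0.01,0,0],[0,0,0]]
    - [-0.4,[0.0,0,0],[0,0,0]]

```text
t: 6.75
ee_pos: [630.5, -37.9, 29.0]
orientation: [2.231, 2.211, -0.006]
ft_force: [-5.3, -17.0, 6.3]
width: 33.5
grasp_force: 30.0
```

Emit:
jog_arm:
  commands:
    - [-0.4,[0.01,0,0],[0,0,0]]
    - [-0.4,[0.01,0,0],[0,0,0]]
    - [-0.4,[0.0,0,0],[0,0,0]]

```text
t: 7.05
ee_pos: [630.6, -33.7, 28.9]
orientation: [-2.231, -2.211, 0.004]
ft_force: [-5.0, -4.7, 7.4]
width: 34.0
grasp_force: 30.0
```

```bash
python3 -c "
from h import *
gauge()"
```

```text
(np.int64(388), array([54.3, 54.9, 55.1, 55.4]), np.float64(98.8545728481897)) ee [630.6 -33.7  28.9] F [-5.  -4.7  7.4] 33.977043808940984
```

Emit:
jog_arm:
  commands:
    - [-0.4,[0.015,0,0],[0,0,0]]
    - [-0.4,[0.015,0,0],[0,0,0]]
    - [-0.4,[0.015,0,0],[0,0,0]]
    - [-0.4,[0.015,0,0],[0,0,0]]
    - [-0.4,[0.015,0,0],[0,0,0]]
    - [-0.4,[0.015,0,0],[0,0,0]]
    - [-0.4,[0.015,0,0],[0,0,0]]
    - [-0.4,[0.015,0,0],[0,0,0]]
    - [-0.4,[0.015,0,0],[0,0,0]]
    - [-0.4,[0.01,0,0],[0,0,0]]

```text
t: 8.1
ee_pos: [630.6, -19.3, 28.9]
orientation: [-2.231, -2.211, 0.004]
ft_force: [-5.4, -5.7, 6.3]
width: 33.6
grasp_force: 30.0
```

```bash
python3 -c "
from h import *
gauge()"
```

```text
(np.int64(416), array([68.8, 69.4, 69.6, 70. ]), np.float64(98.84050807331082)) ee [630.6 -19.3  28.9] F [-5.4 -5.7  6.3] 33.616898138134005
```

Emit:
jog_arm:
  commands:
    - [-0.4,[0.01,0,0],[0,0,0]]
    - [-0.4,[0.01,0,0],[0,0,0]]

```text
t: 8.35
ee_pos: [630.7, -17.3, 28.9]
orientation: [-2.231, -2.211, 0.004]
ft_force: [-4.4, -5.7, 6.5]
width: 34.0
grasp_force: 30.0
```

Emit:
jog_arm:
  commands:
    - [-0.4,[0.01,0,0],[0,0,0]]
    - [-0.4,[0,0,0],[0,0,0]]

```text
t: 8.55
ee_pos: [630.6, -16.1, 28.9]
orientation: [-2.231, -2.211, 0.004]
ft_force: [-4.8, -4.2, 7.8]
width: 33.9
grasp_force: 30.0
```

Emit:
jog_arm:
  commands:
    - [-0.4,[0.01,0,0],[0,0,0]]
    - [-0.4,[0.01,0,0],[0,0,0]]
    - [-0.4,[0.005,0,0],[0,0,0]]

```text
t: 8.85
ee_pos: [630.7, -13.8, 28.9]
orientation: [-2.231, -2.211, 0.004]
ft_force: [-5.6, -5.7, 7.2]
width: 33.8
grasp_force: 30.0
```

Emit:
jog_arm:
  commands:
    - [-0.4,[0.01,0,0],[0,0,0]]
    - [-0.4,[0.01,0,0],[0,0,0]]
    - [-0.4,[0.005,0,0],[0,0,0]]

```text
t: 9.15
ee_pos: [630.7, -11.3, 28.9]
orientation: [-2.231, -2.211, 0.004]
ft_force: [-5.1, -5.7, 6.8]
width: 33.9
grasp_force: 30.0
```

Emit:
jog_arm:
  commands:
    - [-0.4,[0.01,0,0],[0,0,0]]
    - [-0.4,[0.01,0,0],[0,0,0]]
    - [-0.4,[0.0,0,0],[0,0,0]]

```text
t: 9.45
ee_pos: [630.7, -9.1, 29.0]
orientation: [-2.231, -2.211, 0.004]
ft_force: [-4.4, -4.8, 7.6]
width: 34.0
grasp_force: 30.0
```

Emit:
jog_arm:
  commands:
    - [-0.4,[0.01,0,0],[0,0,0]]
    - [-0.4,[0.01,0,0],[0,0,0]]
    - [-0.4,[0.0,0,0],[0,0,0]]

```text
t: 9.75
ee_pos: [630.7, -5.6, 29.0]
orientation: [-2.23, -2.209, 0.002]
ft_force: [-4.8, 3.6, 6.9]
width: 33.9
grasp_force: 30.0
```

The force has reversed and the tube jumped ahead, which fits the nose cone snapping out into the hole. I let go and look.

Emit:
jog_arm:
  commands:
    - [0.2,[0,0,0],[0,0,0]]
    - [0.6,[0,0,0],[0,0,0]]
    - [1,[0,0,0],[0,0,0]]
    - [1,[0,0,0],[0,0,0]]
    - [1,[0,0,-0.3],[0,0,0]]
    - [1,[0,0,-0.4],[0,0,0]]
    - [1,[0,0,-0.4],[0,0,0]]
    - [1,[0,0,-0.4],[0,0,0]]
    - [1,[0,0,-0.4],[0,0,0]]

```text
t: 10.65
ee_pos: [631.7, -6.3, 220.3]
orientation: [-2.232, -2.21, 0.0]
ft_force: [-0.0, 0.4, 0.9]
width: 88.2
grasp_force: 0.0
```

```bash
python3 - <<'E'
from h import *
gauge(); d,P=cloud("wrist"); np.save("w.npy",P); cv2.imwrite("w.png",d["image"])
im=cv2.resize(d["image"],(800,600))[:400]
d,P=cloud("scene"); np.save("scene.npy",P);cv2.imwrite("scene.png",d["image"])
s=cv2.resize(d["image"][170:260,200:380],(400,200),interpolation=cv2.INTER_CUBIC)
o=np.zeros((600,800,3),np.uint8); o[:400]=im; o[400:,:400]=s
cv2.imwrite("pics/d.png",o)
E
```

```text
(np.int64(118), array([83.8, 84.3, 84.8, 86.3]), np.float64(98.76851376854098)) ee [631.7  -6.3 220.3] F [-0.   0.4  0.9] 88.23833331720382
```

View pics/d.png

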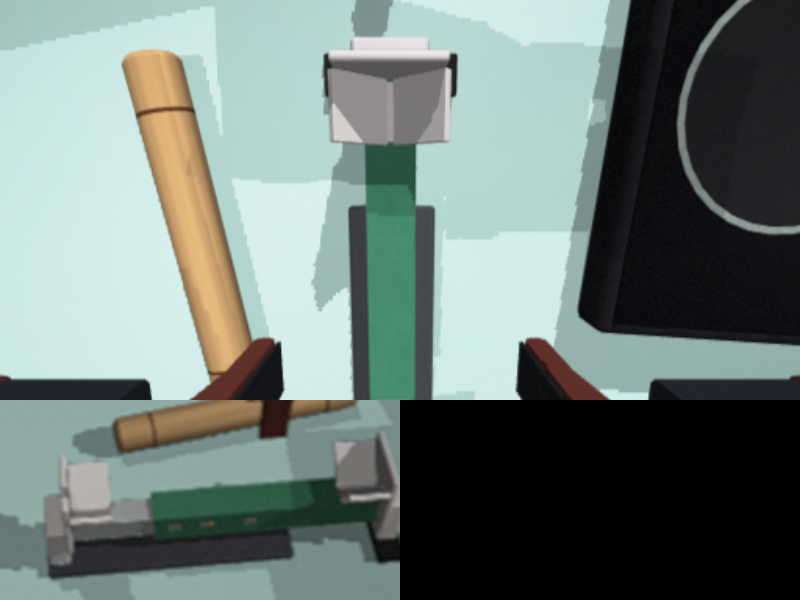

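The scene crop shows brass at (207,523) in the middle (next) hole, with draw-out about 39.5 mm. I move back along -y to check that it really stands proud.

Emit:
jog_arm:
  commands:
    - [1,[-0.19,0,0],[0,0,0]]
    - [1,[-0.19,0,0],[0,0,0]]
    - [1,[0,0,0],[0,0,0]]
    - [1,[0,0,0],[0,0,0]]

```text
t: 11.2
ee_pos: [631.1, -44.7, 217.6]
orientation: [-2.233, -2.208, 0.002]
ft_force: [-0.4, 0.2, -0.8]
width: 88.0
grasp_force: 0.0
```

```bash
python3 - <<'E'
from h import *
d,P=cloud("wrist"); np.save("w.npy",P); cv2.imwrite("w.png",d["image"])
hsv=cv2.cvtColor(d["image"],cv2.COLOR_BGR2HSV)
m=np.zeros(hsv.shape[:2],bool); m[150:200,260:300]=1
m&=(hsv[...,0]<30)&(hsv[...,1]>120)
Q=P[m]; print(len(Q),Q.mean(0),Q.min(0),Q.max(0))
# pin fit (wrist: top ridge strip)
for n,PP,im in(("w",P,d["image"]),("top",)+(lambda t:(t[1],t[0]["image"]))(cloud("top"))):
    h=cv2.cvtColor(im,cv2.COLOR_BGR2HSV)
    k=(h[...,0]>5)&(h[...,0]<25)&(h[...,1]>60)&(PP[...,2]>12)&(PP[...,2]<50)&(PP[...,0]>400)&(PP[...,0]<540)&(PP[...,1]>-160)&(PP[...,1]<240)
    Q=PP[k]; T=Q[Q[:,2]>34]
    p=np.polyfit(T[:,1],T[:,0],1); w=np.array([p[0],1])/np.hypot(p[0],1)
    print(n,len(Q),p,np.degrees(np.arctan(p[0])),"y",np.percentile(Q[:,1],[0.3,99.7]),"z",np.percentile(Q[:,2],98))
E
```

```text
<stdin>:6: RuntimeWarning: Mean of empty slice.
  ret = um.true_divide(
Traceback (most recent call last):
ValueError: zero-size array to reduction operation minimum which has no identity
```

```bash
python3 - <<'E'
from h import *
im=cv2.imread("w.png"); d,P=cloud("scene"); np.save("scene.npy",P);cv2.imwrite("scene.png",d["image"])
o=np.zeros((600,800,3),np.uint8); o[:300,:400]=cv2.resize(im[120:240,190:350],(400,300),interpolation=cv2.INTER_CUBIC)
o[300:]=cv2.resize(d["image"][205:250,220:340],(800,300),interpolation=cv2.INTER_CUBIC)
cv2.imwrite("pics/e.png",o)
E
```

```text
(no output)
```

View pics/e.png

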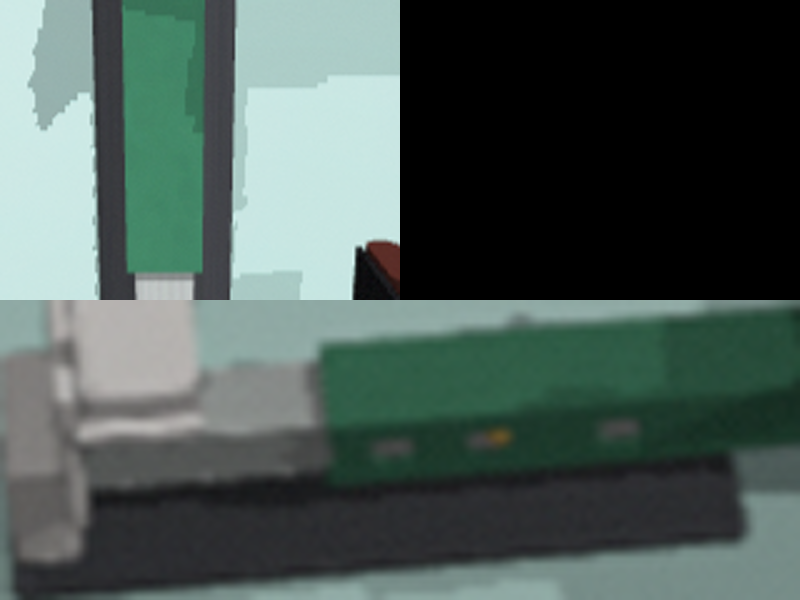

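The button sits at (500,437) in a hole spanning 468–515, so it is off-centre. The tube needs about 3 mm more, so I regrasp and draw it on.

Emit:
jog_arm:
  commands:
    - [1,[0.2,-0.005,0.3],[0,0,0]]
    - [1,[0.19,0,0.4],[0,0,0]]
    - [1,[0,0,0.4],[0,0,0]]
    - [1,[0,0,0.4],[0,0,0]]
    - [0.5,[0,0,0.39],[0,0,0]]
    - [0,[0,0,0],[0,0,0]]
    - [-0.2,[0,0,0],[0,0,0]]
    - [-0.2,[0,0,0],[0,0,0]]
    - [-0.4,[0,0,0],[0,0,0]]
    - [-0.4,[0,0,0],[0,0,0]]

```text
t: 12.3
ee_pos: [632.7, -5.2, 31.6]
orientation: [2.231, 2.209, 0.003]
ft_force: [0.5, 0.5, 0.7]
width: 43.3
grasp_force: 0.0
```

Emit:
jog_arm:
  commands:
    - [-0.4,[0.01,0,0],[0,0,0]]
    - [-0.4,[0,0,0],[0,0,0]]

```text
t: 12.5
ee_pos: [630.8, -4.1, 30.7]
orientation: [-2.231, -2.21, 0.001]
ft_force: [-5.0, 1.0, 7.7]
width: 34.0
grasp_force: 30.0
```

```bash
python3 -c "
from h import *
gauge()"
```

```text
(np.int64(1012), array([21.9, 23.3, 24.9, 26.5]), np.float64(109.76504103962284)) ee [630.8  -4.1  30.7] F [-5.   1.   7.7] 34.02839715385638
```

Emit:
jog_arm:
  commands:
    - [-0.4,[0.01,0,0],[0,0,0]]
    - [-0.4,[0,0,0],[0,0,0]]

```text
t: 12.75
ee_pos: [630.8, -3.2, 30.8]
orientation: [-2.231, -2.21, 0.001]
ft_force: [-5.7, -0.3, 7.9]
width: 33.8
grasp_force: 30.0
```

Emit:
jog_arm:
  commands:
    - [-0.4,[0.005,0,0],[0,0,0]]
    - [-0.4,[0,0,0],[0,0,0]]

```text
t: 12.95
ee_pos: [630.8, -2.8, 30.8]
orientation: [-2.232, -2.21, 0.002]
ft_force: [-5.0, -0.7, 7.9]
width: 33.8
grasp_force: 30.0
```

Emit:
jog_arm:
  commands:
    - [-0.4,[0.01,0,0],[0,0,0]]
    - [-0.4,[0,0,0],[0,0,0]]

```text
t: 13.15
ee_pos: [630.8, -1.9, 30.7]
orientation: [-2.232, -2.21, 0.002]
ft_force: [-5.6, -1.6, 7.9]
width: 33.8
grasp_force: 30.0
```

```bash
python3 - <<'E'
from h import *
d,P=cloud("scene"); im=d["image"]
print(get_obs()["ee_pos"],get_obs()["ft_force"])
for f in("scene.png",None):
    i=cv2.imread(f) if f else im
    h=cv2.cvtColor(i,cv2.COLOR_BGR2HSV)[205:250,220:340]
    k=(h[...,0]>10)&(h[...,0]<30)&(h[...,1]>110)
    v,u=np.nonzero(k); print(k.sum(),(u.mean(),v.mean()) if k.sum() else 0)
E
```

```text
[630.78712355  -1.9303095   30.7534032 ] [-5.43326731 -0.95281826  8.15030015]
2 (np.float64(74.5), np.float64(20.0))
50 (np.float64(87.88), np.float64(11.38))
```

Emit:
jog_arm:
  commands:
    - [-0.4,[0.008,0,0],[0,0,0]]
    - [-0.4,[0,0,0],[0,0,0]]

```text
t: 13.4
ee_pos: [630.8, -1.2, 30.7]
orientation: [-2.232, -2.21, 0.002]
ft_force: [-5.7, -2.6, 7.0]
width: 34.2
grasp_force: 30.0
```

```bash
python3 - <<'E'
from h import *
d,P=cloud("scene"); im=d["image"]
i=cv2.resize(im[205:250,220:340],(800,300),interpolation=cv2.INTER_CUBIC)
cv2.imwrite("pics/f.png",i)
E
```

```text
(no output)
```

View pics/f.png

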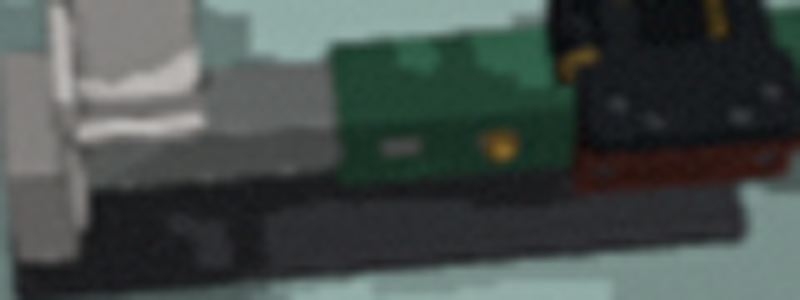

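The button now fills its hole at (500,146) and looks proud. I release, retreat and measure its tip from the wrist.

Emit:
jog_arm:
  commands:
    - [0.2,[0,0,0],[0,0,0]]
    - [0.6,[0,0,0],[0,0,0]]
    - [1,[0,0,0],[0,0,0]]
    - [1,[0,0,0],[0,0,0]]
    - [1,[0,0,-0.3],[0,0,0]]
    - [1,[0,0,-0.4],[0,0,0]]
    - [1,[-0.2,0,-0.4],[0,0,0]]
    - [1,[-0.22,0,-0.4],[0,0,0]]
    - [1,[0,0,-0.4],[0,0,0]]
    - [1,[0,0,0],[0,0,0]]

```text
t: 14.45
ee_pos: [634.6, -43.8, 226.0]
orientation: [2.228, 2.204, 0.011]
ft_force: [0.6, 0.4, -0.9]
width: 88.0
grasp_force: 0.0
```

```bash
cat >> h.py <<'E'
def pinfit():
    for n in("wrist","top"):
        d,P=cloud(n); h=cv2.cvtColor(d["image"],cv2.COLOR_BGR2HSV)
        if n=="wrist":
            m=(h[...,0]<30)&(h[...,1]>120)&(abs(P[...,0]-652)<8)&(abs(P[...,1]+44)<14)&(P[...,2]>40)&(P[...,2]<62)
            Q=P[m]; print("brass",len(Q),Q.mean(0) if len(Q) else 0, Q.max(0) if len(Q) else 0)
        k=(h[...,0]>5)&(h[...,0]<25)&(h[...,1]>60)&(P[...,2]>12)&(P[...,2]<50)&(P[...,0]>400)&(P[...,0]<540)&(P[...,1]>-160)&(P[...,1]<240)
        Q=P[k]; T=Q[Q[:,2]>34]; p=np.polyfit(T[:,1],T[:,0],1)
        print(n,len(Q),p,np.degrees(np.arctan(p[0])),"y",np.percentile(Q[:,1],[0.3,99.7]),"z",np.percentile(Q[:,2],98))
E
python3 - <<'E'
from h import *
o=get_obs(); print(o["ee_pos"]); pinfit()
E
```

```text
[634.56883461 -43.77832015 225.96914362]
brass 30 [650.20034811 -43.37605144  51.81055142] [653.22308669 -39.10476679  54.17133822]
wrist 8320 [-1.46540692e-01  4.83096772e+02] -8.336825628345062 y [-120.73531081  141.9005038 ] z 40.59440055146844
top 558 [-1.43678611e-01  4.82136891e+02] -8.176222340183443 y [-127.52682475  -42.0962936 ] z 42.356047166113484
```

The button is fully out, with the same tip reading as at the start. Next I settle the pin's ends.

```bash
python3 - <<'E'
from h import *
w=np.array([-0.146,1]);w/=np.hypot(*w); c=np.array([483.1,0]); n=np.array([w[1],-w[0]])
def ends(P,im,name):
    h=cv2.cvtColor(im,cv2.COLOR_BGR2HSV)
    k=(h[...,0]>5)&(h[...,0]<25)&(h[...,1]>60)&(P[...,2]>12)&(P[...,2]<50)
    Q=P[k]; s=(Q[:,:2]-c)@w; t=(Q[:,:2]-c)@n; g=(abs(t)<25)&(abs(s)<190)
    print(name,g.sum(),np.percentile(s[g],[0,.5,2,98,99.5,100]),np.percentile(t[g],[1,99]))
ends(np.load("top.npy"),cv2.imread("top.png"),"top0")
d,P=cloud("wrist"); ends(P,d["image"],"wrist"); np.save("w.npy",P)
d,P=cloud("scene"); ends(P,d["image"],"scene")
print(get_obs()["ee_pos"])
E
```

```text
top0 1813 [-128.37461927 -126.64679737 -122.18286793  142.22340269  146.33702473
  147.95143423] [-19.01774485  17.24420969]
wrist 8322 [-123.41069796 -115.12106937 -105.06612185  138.4722566   141.61651726
  145.79975409] [-17.68370825  18.48213584]
scene 1282 [-128.85120597 -128.26141103 -125.86612267  142.44948061  145.81365868
  148.15356186] [-9.5545896  20.24605372]
[630.1522839  -42.57241393 218.22672685]
```

Emit:
jog_arm:
  commands:
    - [1,[0.13,-0.37,0],[0,0,0]]
    - [1,[0.13,-0.37,0],[0,0,0]]
    - [1,[0.13,-0.37,0],[0,0,0]]
    - [1,[0.13,-0.37,0],[0,0,0]]
    - [1,[0,0,0],[0,0,-0.098]]
    - [1,[0,0,0],[0,0,-0.098]]
    - [1,[0,0,0.4],[0,0,0]]
    - [1,[0,0,0.4],[0,0,0]]
    - [1,[0,0,0],[0,0,0]]
    - [1,[0,0,0],[0,0,0]]

```text
t: 15.65
ee_pos: [482.5, 10.8, 138.7]
orientation: [-2.053, -2.374, 0.004]
ft_force: [1.0, -0.7, 0.8]
width: 88.0
grasp_force: 0.0
```

```bash
python3 - <<'E'
from h import *
o=get_obs(); print(o["ee_pos"],o["orientation"],2*np.degrees(np.arctan2(o["orientation"][1],o["orientation"][0])))
d,P=cloud("wrist"); h=cv2.cvtColor(d["image"],cv2.COLOR_BGR2HSV)
k=(h[...,0]>5)&(h[...,0]<25)&(h[...,1]>60)&(P[...,2]>30)&(P[...,2]<50)&(P[...,0]>400)&(P[...,0]<540)
Q=P[k]; print(len(Q),Q[:,1].min(),Q[:,1].max(),Q[:,2].max())
for y in range(0,140,20):
    q=Q[abs(Q[:,1]-y)<6]
    if len(q)>30: print(y,np.percentile(q[:,0],[1,99]).mean())
E
```

```text
[482.53302304  10.75030467 138.74965961] [-2.05330007 -2.37365969  0.00411954] -261.72194236889777
9697 -125.98102932979305 150.22197667358404 42.01496844060635
0 481.314126629723
20 478.96512457542644
40 475.7650183146967
60 472.4328533268843
80 469.57993867387734
100 466.54312431038636
120 463.684224752406
```

Emit:
jog_arm:
  commands:
    - [1,[0.01,-0.018,0.4],[0,0,0]]
    - [1,[0,0,0.4],[0,0,0]]
    - [1,[0,0,0.35],[0,0,0]]
    - [1,[0,0,0.18],[0,0,0]]
    - [1,[0,0,0],[0,0,0]]
    - [0,[0,0,0],[0,0,0]]
    - [0,[0,0,0],[0,0,0]]
    - [-1,[0,0,0],[0,0,0]]
    - [-1,[0,0,0],[0,0,0]]
    - [-1,[0,0,0],[0,0,0]]

```text
t: 16.7
ee_pos: [482.1, 11.3, 7.3]
orientation: [2.055, 2.375, 0.001]
ft_force: [-0.5, -0.1, 0.3]
width: 51.1
grasp_force: 0.0
```

Emit:
jog_arm:
  commands:
    - [-1,[0,0,0.02],[0,0,0]]
    - [-1,[0,0,0],[0,0,0]]
    - [-1,[0,0,0],[0,0,0]]
    - [-1,[0,0,0],[0,0,0]]
    - [-1,[0,0,0],[0,0,0]]

```text
t: 17.2
ee_pos: [481.5, 11.3, 4.6]
orientation: [-2.055, -2.375, 0.001]
ft_force: [-0.8, -0.6, 0.7]
width: 39.4
grasp_force: 30.0
```

Emit:
jog_arm:
  commands:
    - [-1,[0,0,-0.1],[0,0,0]]
    - [-1,[0,0,-0.25],[0,0,0]]
    - [-1,[0,0,-0.4],[0,0,0]]
    - [-1,[0,0,-0.4],[0,0,0]]
    - [-1,[0,0,-0.4],[0,0,0]]
    - [-1,[0,0,0],[0,0,0.065]]
    - [-1,[0,0,0],[0,0,0.065]]
    - [-1,[0,0,0],[0,0,0.065]]
    - [-1,[0,0,0],[0,0,0]]
    - [-1,[0,0,0],[0,0,0]]

```text
t: 18.2
ee_pos: [481.5, 11.3, 159.9]
orientation: [-2.23, -2.213, 0.0]
ft_force: [-0.4, -0.3, -2.7]
width: 39.5
grasp_force: 30.0
```

```bash
cat >> h.py <<'E'
def held():
    o=get_obs(); print(np.round(o["ee_pos"],1),2*np.degrees(np.arctan2(o["orientation"][1],o["orientation"][0])),o["ft_force"],o["width"])
    ax=R.from_rotvec(o["orientation"]).as_matrix()
    for n in("wrist","top"):
        d,P=cloud(n); h=cv2.cvtColor(d["image"],cv2.COLOR_BGR2HSV)
        Q=(P-o["ee_pos"])@ax
        k=(h[...,0]>5)&(h[...,0]<25)&(h[...,1]>60)&(abs(Q[...,1])<27)&(abs(Q[...,0])<175)&(Q[...,2]<5)&(Q[...,2]>-50)
        Q=Q[k]; print(n,len(Q),"x ends",np.percentile(Q[:,0],[0,1,99,100]))
        for a in range(-130,150,20):
            q=Q[abs(Q[:,0]-a)<8]
            if len(q)>15: print(a,len(q),"y",np.round(np.percentile(q[:,1],[2,98]),1),"ztop",np.round(np.percentile(q[:,2],4),1))
E
python3 -c "
from h import *
held()"
```

```text
[481.5  11.3 159.9] -270.43748329562777 [-0.35943173 -0.33974616 -2.6769834 ] 39.5487964114292
wrist 24659 x ends [-54.5216814  -42.57471483 110.32384498 114.6899806 ]
-50 299 y [-19.1  18.5] ztop -33.8
-30 1667 y [-17.   17.3] ztop -35.6
-10 496 y [-19.1  18.9] ztop -35.1
10 2378 y [-18.4  18.4] ztop -35.6
30 2605 y [-17.9  17.8] ztop -35.6
50 2906 y [-17.9  17.7] ztop -35.6
70 3270 y [-18.   17.7] ztop -35.7
90 3704 y [-18.1  17.6] ztop -35.8
110 2357 y [-18.5  17.8] ztop -35.7
top 1124 x ends [-138.96494411 -138.54142732  119.41546116  124.71339465]
-130 140 y [-15.7  16.5] ztop -37.4
-110 136 y [-15.6  16.1] ztop -36.9
-90 144 y [-17.   16.3] ztop -36.8
-70 147 y [-16.9  16.6] ztop -36.8
-50 149 y [-16.8  16.7] ztop -36.9
-30 44 y [-16.7  16.8] ztop -36.6
70 29 y [-17.8  -8.6] ztop -32.8
90 48 y [-17.7  -8.4] ztop -34.6
110 49 y [-17.5  -8.3] ztop -33.7
```

Emit:
jog_arm:
  commands:
    - [-1,[-0.05,0.2,0],[0,0,0]]
    - [-1,[-0.09,0.35,0],[0,0,0]]
    - [-1,[-0.1,0.4,0],[0,0,0]]
    - [-1,[-0.1,0.35,0],[0,0,0]]
    - [-1,[-0.047,0.196,0],[0,0,0]]
    - [-1,[0,0,0.2],[0,0,0]]
    - [-1,[0,0,0.2],[0,0,0]]
    - [-1,[0,0,0],[0,0,0]]
    - [-1,[0,0,0],[0,0,0]]

```text
t: 19.2
ee_pos: [630.6, -28.7, 119.4]
orientation: [-2.23, -2.211, 0.001]
ft_force: [0.1, 0.1, -2.1]
width: 39.5
grasp_force: 30.0
```

```bash
python3 - <<'E'
from h import *
held()
d,P=cloud("top"); cv2.imwrite("pics/g.png",cv2.resize(d["image"][110:220,150:350],(800,440),interpolation=cv2.INTER_CUBIC))
E
```

```text
[630.6 -28.7 119.4] -270.4914346578808 [ 0.05220525  0.10527037 -2.11762596] 39.54639652008105
wrist 24702 x ends [-53.42409155 -42.71399391 110.36658134 115.42578382]
-50 308 y [-19.1  18.7] ztop -33.6
-30 1650 y [-17.1  17.3] ztop -35.6
-10 503 y [-19.1  18.9] ztop -35.3
10 2379 y [-18.5  18.4] ztop -35.6
30 2608 y [-17.9  17.8] ztop -35.6
50 2902 y [-18.   17.7] ztop -35.7
70 3283 y [-18.3  17.7] ztop -35.7
90 3700 y [-18.1  17.6] ztop -35.7
110 2381 y [-18.8  17.9] ztop -35.7
top 783 x ends [-139.57403603 -137.64424404  -41.12265256  -38.59099067]
-130 135 y [-17.1  15.7] ztop -38.7
-110 120 y [-17.   16.2] ztop -38.0
-90 119 y [-17.3  16.5] ztop -38.1
-70 135 y [-17.   16.4] ztop -38.4
-50 122 y [-18.2  16.7] ztop -38.2
```

View pics/g.png

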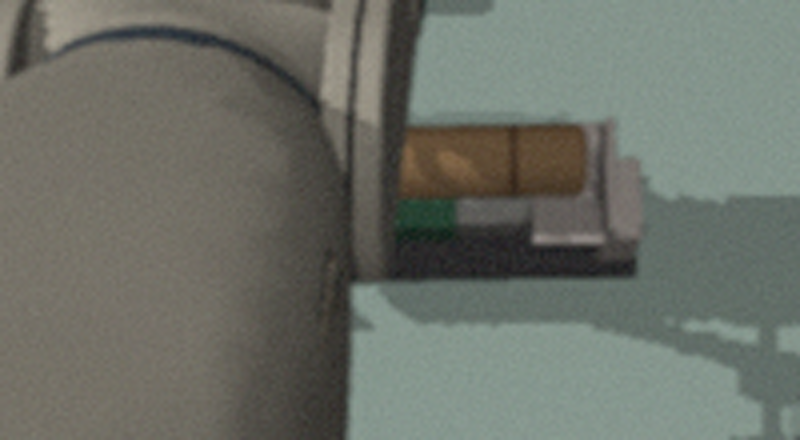

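The top crop shows the pin end at (585,160), clear of the fixed wall at (600,160) and over the trough. I lower it gently.

Emit:
jog_arm:
  commands:
    - [-1,[0,0.002,0.12],[0,0,0]]
    - [-1,[0,0,0.12],[0,0,0]]
    - [-1,[0,0,0.07],[0,0,0]]
    - [-1,[0,0,0.04],[0,0,0]]
    - [-1,[0,0,0.01],[0,0,0]]
    - [-1,[0,0,0],[0,0,0]]

```text
t: 19.95
ee_pos: [631.1, -28.7, 83.5]
orientation: [-2.231, -2.211, 0.0]
ft_force: [0.2, -0.7, -3.8]
width: 39.9
grasp_force: 30.0
```

Emit:
jog_arm:
  commands:
    - [-1,[0,0,0.01],[0,0,0]]
    - [-1,[0,0,0],[0,0,0]]

```text
t: 20.15
ee_pos: [631.4, -28.8, 82.9]
orientation: [2.231, 2.211, 0.0]
ft_force: [0.6, 0.4, -2.3]
width: 39.3
grasp_force: 30.0
```

Emit:
jog_arm:
  commands:
    - [-1,[0,0,0.01],[0,0,0]]
    - [-1,[0,0,0],[0,0,0]]

```text
t: 20.35
ee_pos: [631.2, -28.7, 81.8]
orientation: [2.231, 2.211, 0.0]
ft_force: [-0.1, 0.1, -3.4]
width: 39.1
grasp_force: 30.0
```

Emit:
jog_arm:
  commands:
    - [-1,[0,0,0.01],[0,0,0]]
    - [-1,[0,0,0],[0,0,0]]

```text
t: 20.55
ee_pos: [631.3, -28.7, 81.4]
orientation: [2.231, 2.211, 0.0]
ft_force: [-2.3, 0.2, 3.0]
width: 39.1
grasp_force: 30.0
```

Contact: the force turned to +3 N. One small step more, then let go.

Emit:
jog_arm:
  commands:
    - [-1,[0,0,0.004],[0,0,0]]
    - [-1,[0,0,0],[0,0,0]]
    - [-0.05,[0,0,0],[0,0,0]]
    - [0.1,[0,0,0],[0,0,0]]
    - [0.2,[0,0,0],[0,0,0]]
    - [0.2,[0,0,0],[0,0,0]]

```text
t: 21.15
ee_pos: [631.4, -28.8, 80.2]
orientation: [2.231, 2.211, 0.0]
ft_force: [0.2, -0.8, 0.2]
width: 52.3
grasp_force: 0.0
```

Emit:
jog_arm:
  commands:
    - [0.3,[0,0,0],[0,0,0]]
    - [0.3,[0,0,0],[0,0,0]]
    - [0.3,[0,0,-0.1],[0,0,0]]
    - [0.3,[0,0,-0.3],[0,0,0]]
    - [0.3,[0,0,-0.4],[0,0,0]]
    - [0.3,[0,0,-0.4],[0,0,0]]
    - [0.3,[0,0,-0.3],[0,0,0]]
    - [0.3,[0,-0.4,0],[0,0,0]]
    - [0.3,[0,-0.4,0],[0,0,0]]
    - [0.3,[0,-0.4,0],[0,0,0]]

```text
t: 22.15
ee_pos: [509.9, -27.6, 231.1]
orientation: [2.231, 2.211, 0.001]
ft_force: [1.0, 0.3, 0.4]
width: 57.1
grasp_force: 0.0
```

```bash
python3 - <<'E'
from h import *
P=None
for n in("wrist","top","scene"):
    d,P=cloud(n); h=cv2.cvtColor(d["image"],cv2.COLOR_BGR2HSV)
    k=(h[...,0]>5)&(h[...,0]<25)&(h[...,1]>60)&(abs(P[...,0]-631)<35)&(P[...,2]>85)&(P[...,2]<130)
    Q=P[k]; T=Q[Q[:,2]>108]
    if len(T)>20: p=np.polyfit(T[:,1],T[:,0],1); print(n,len(T),"slope",p[0],"x@-28",np.polyval(p,-28),"y",np.percentile(Q[:,1],[1,99]),"ztop",np.percentile(T[:,2],[50,95]))
d0=d["image"]; im=cv2.resize(d0[150:280,100:380],(800,371),interpolation=cv2.INTER_CUBIC); cv2.imwrite("pics/z.png",im)
E
```

```text
wrist 6799 slope 0.014840932370968202 x@-28 626.8000982701662 y [-97.70527889 108.56384602] ztop [114.38623697 116.5203936 ]
top 574 slope 0.020309256848823745 x@-28 630.8101207119071 y [-166.59186631  477.11004141] ztop [114.8814209  118.75242637]
scene 1401 slope 0.007809979810796558 x@-28 635.512470545875 y [-164.96797353  107.11889912] ztop [113.31102397 116.30732636]
```

View pics/z.png

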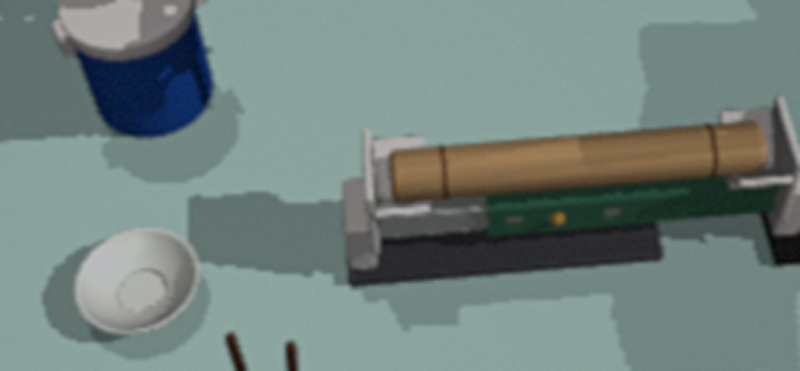

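The pin lies in both cradles, with its ends at (400,172) and (760,147) and its top at about 115 mm. The button is out in the middle hole at (558,218), and the dish and canister have not been disturbed. I hand the job in.

```bash
python3 -c "
from workcell import close_job
print(close_job())"
```

```text
the job is handed in; nothing more can be done
None
```

The job is handed in, though no verdict came back. The tube is drawn out about 42 mm with the button fully out in the next hole, the pin rests released in both cradles, and the last picture shows the dish and canister undisturbed.

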